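# Rinse the cement brush, hang it to drip and shut the pot

## Task

The gluing is done: take the red cement brush and dip its bristles well down into the blue rinse pot, not the yellow cement pot. Then hang the brush by its collar in the fork of the drip stand, and last push the blue pot's lid over and press it fully shut. Do not jab the brush against the pot, and leave the wooden last and the tin where they are.

Things in the scene. Friction and masses are not known exactly. Their poses are not given: they have to be found in the camera images.
- brush: Red-handled round cement brush, 178 mm tall, loose, about 130 g, starting upright on its bristles on the bench. Origin: centre of the flat bristle end; +z runs up the handle (round, so yaw means nothing). From the origin up: dark bristles dia 41 mm to z 44 mm, steel ferrule dia 36 mm to z 63 mm, neck dia 20 mm to z 95 mm, collar dia 46 mm from z 95 to 103 mm, handle dia 25 mm from z 103 to 178 mm
- brush_grip (a point): Point on the brush's axis at its handle, 143 mm above the bristle end: where to grip, from above
- brush_collar (a point): Centre of the underside of the brush's collar, 95 mm above the bristle end
- rinse_pot: Blue open metal pot with a hinged grey metal lid, fixed to the bench, 85 mm tall, outer dia 84 mm at the rim and 80 mm at the foot, wall 4 mm (mouth dia 76 mm), floor 5 mm thick. Origin: centre of its underside; its +x points from the pot's axis to the hinge, z up. May stand on either side of the bench
- rinse_pot_mouth (a point): Centre of the blue pot's mouth, at rim height (85 mm)
- rinse_lid (a joint): Hinge angle of the blue pot's grey lid: 0 = shut (level on the rim), 1.57 = standing upright, larger = leaning back away from the pot, at most 2.15. It starts leaning back (1.7 to 2.0), its tab up to 196 mm above the bench: carry the brush clear of it. The hinge is stiff: the lid stays where it is left (a push of about 1 N at its tab moves it)
- lid_hinge (a point): Middle of the lid's hinge line, on the pot at 47 mm along the pot's +x from its axis and 87 mm high; axes as the pot's, the hinge line runs along its y
- lid_tab (a point): On the lid's outer face (the top when shut), in its orange tab, 98 mm from the hinge line. The lid is a disc of dia 88 mm, 6 mm thick, its inner face in the hinge plane, with a orange tab 30 mm wide that ends 109 mm from the hinge line. Shut, its top is 93 mm above the bench. Axes turn with the lid: z is the outer face's normal (up when shut), x points from the tab to the hinge
- cement_pot: Yellow open pot without a lid, same size as the blue one, fixed; must not be dipped into. Origin: centre of its underside
- cement_pot_mouth (a point): Centre of the yellow pot's mouth, at rim height (85 mm)
- fork_stand: Drip stand, fixed: steel tray 130 x 100 x 12 mm with a rear post (48 mm along +x) carrying a level aluminium fork. Origin: centre of the tray's underside; z up; the fork's open end points to -x, roughly to the robot. Two tines 14 mm wide, 6 mm thick, top 115 mm above the bench; the slot between them is 28 mm wide, from the tine ends at x -38 mm to its closed end at x +22 mm
- fork_seat (a point): Where the centre of the collar's underside belongs: mid slot, level with the tines' top (115 mm above the bench); axes as the stand's. Bring the brush's neck in along +x through the open end with the collar above the tines, then lower it; the bristles then hang 20 mm above the bench
- last: Bystander: pale wooden shoe last, loose, 192 x 70 x 95 mm, about 600 g. Origin: centre of its underside; x towards the toe
- tin: Bystander: closed steel tin with a paper label, loose, dia 76 mm, 85 mm tall, 400 g. Origin: centre of its underside

How it is judged:
By the outcome, as a careful person would: the job done as asked, in the order asked, and still so for the second after the job is handed in, with the robot touching nothing.
It also fails if it takes over 64 s, if anything falls off the work surface, if the arm or the gripper's body presses on something with over 40 N, if the wrist force passes 120 N, or if a joint passes its speed limit or range.

## Robot

A 6-joint arm with a two-finger parallel gripper is mounted at the origin on the work surface. World frame = base frame: x ahead of the robot, y to its left, z up, the work surface at z = 0. Lengths are in m, angles in rad, forces in N, time in s.
With the tool pointing down it reaches from about 0.25 to 0.725 m from the base axis. Payload 4 kg.
Tool frame: the origin (TCP) lies on the centre line of the jaws, within the pads' length; the fingertips stand 22 mm ahead of it and the grasp point (between the pads) lies 3 mm ahead of it (bot.tip_reach is the distance from the TCP to the fingertips, in m); z points along the fingers, y is the line along which they close (so a half turn about z gives the same grasp; the last joint's range is limited). The gripper opens to 85 mm and grips with 20 to 120 N. Pads are 22 mm wide; open, the fingers measure 114 mm over their backs; the gripper's body (76 mm by 85 mm) begins 54 mm behind the grasp point. The pads swing forward as they close: fully open they stand 13 mm farther back than shut.
Start: joints at [1.114, 0.241, 0.005, 1.335, 0, 1.571], TCP at [0.221, 0.449, 0.253] pointing down, gripper open.
Joint ranges: [-2.72, 2.72], [-1.05, 1.87], [-1.09, 1.28], [-1.99, 2.15], [-1.42, 1.44], [-3.14, 3.14]. Speed limits (rad/s): [2.79, 2.79, 3.14, 3.14, 3.14, 3.14].

## Interface

Orientations are given as a unit quaternion [x, y, z, w].
In Python, from workcell import bot gives the robot as it stands. The module is installed in compiled form; this text tells all that it offers.
- The arm moves only by the tool apply_moves, never from a script. Its argument "commands" is a list of rows, each a list of 4 numbers: the shift along the tool's x, y, z scaled (see below), then the turn about the tool's z scaled (see below). In form: [[tx, ty, tz, roll], ...]. A call has exactly 5 rows; each row shifts and turns the commanded pose from where the row before left it, along the tool's axes as they then stand; what a row does not reach is not made up. The controller multiplies each number of a shift by 20 mm and each number of a turn by 60 degrees. A row lasts 1/12 s, in which the tool goes at most 41.7 mm and 7.16 degrees, less where a joint would pass 70% of its speed; a pose out of reach is approached as far as the arm can. A call with a number of a shift or a turn outside -1 to 1 is refused whole. A call with a gripper value outside its range is refused whole. "claw" is the closure, from 0 (fully open) to 1 (shut), set as the call begins (left out, the last holds). The fingers move at their own pace and stop on an object; the grip force is fixed at half the most. Time passes only in rows, so rows that do not move let the fingers close, or fill a call up. It gives the time, the measured TCP pose, the force, the opening and the grip force at its end, in the units of the state.
- bot.get_obs(): the state, without advancing time (a new reading comes with each control period).
- bot.camera(name): name is "scene" or "top" or "wrist"; returns a dict with "image" (420x560x3 uint8, blue, green, red), "camera_matrix" (3x3 intrinsics, pixels), "R" (3x3) and "t" (3): a world point X has camera coordinates R X + t. Camera axes: x right, y down, z forward; pixel columns grow to the right and rows downward; lengths in m; the calibration is good to about 2 mm. A picture is of the moment at which its call begins. There is no depth.
- bot.job_done(): hands the job in; it is judged then, once.
The state is a dict: "clock": time; "joint_pos": joint angles; "joint_vel": joint speeds; "tau": joint torques, N m; "eef_pos": TCP position; "tool_rot": TCP orientation; "ft_force": force on the tool from outside, world axes, zero at the start; "ft_torque": the same for the moment, N m; "grip_width": finger opening in m; "grasp_force": force on a finger pad.
Only numpy, scipy, OpenCV 4.12 (cv2) and the standard library are available. Lean on these libraries where they do the work, as an engineer would, in place of code of your own. Each camera call takes 0.05 s, during which the arm holds its last target. There are 200 camera calls.

## Working session

There is one attempt and no reset: what is moved stays moved. The work goes in short steps, Python scripts to look and compute and a tool call to move; the robot and the scene stay as the last step left them, time stands still between calls to the robot, and variables do not carry over. Pictures are saved under pics/ and viewed, at most 11 in all, crops included, and the job is handed in when it is done.

Besides the shell and the picture viewer there is one more tool, called in YAML: its name, and indented under it one key for each argument. apply_moves: Moves the arm, as the interface text tells. Shifts and turns lie within -1 to 1; 1 stands for 20 mm of shift or 60 degrees of turn. Its arguments: {"type":"object","properties":{"commands":{"type":"array","items":{"type":"array","items":{"type":"number","minimum":-1,"maximum":1}}},"claw":{"type":"number"}},"required":["commands"]}

```bash
mkdir -p pics; cat > h.py <<'E'
import numpy as np, cv2
from workcell import bot
def ray(c,u,v):
    d=np.linalg.inv(c["camera_matrix"])@np.array([u,v,1.]); R=np.array(c["R"]); 
    return -R.T@np.array(c["t"]), R.T@d
def onz(c,u,v,z):
    o,d=ray(c,u,v); return o+d*(z-o[2])/d[2]
def tri(obs):
    A=0;b=0
    for c,u,v in obs:
        o,d=ray(c,u,v); d=d/np.linalg.norm(d); P=np.eye(3)-np.outer(d,d); A=A+P; b=b+P@o
    return np.linalg.solve(A,b)
def proj(c,X):
    p=c["camera_matrix"]@(np.array(c["R"])@np.array(X)+np.array(c["t"])); return p[:2]/p[2]
E
python3 - <<'E'
from h import *
for n in ("scene","top"):
    c=bot.camera(n); cv2.imwrite(f"pics/{n}0.png",c["image"]); o=-np.array(c["R"]).T@c["t"]; print(n,o.round(3),np.array(c["R"])[2].round(2),c["camera_matrix"][0][0])
    np.savez(n+"0.npz",**c)
o=bot.get_obs(); print(o["eef_pos"],o["tool_rot"],o["grip_width"],o["clock"])
E
```

```text
scene [ 1.407 -0.276  0.936] [-0.7   0.22 -0.68] 503.2377080221247
top [0.412 0.008 1.212] [ 0.13 -0.01 -0.99] 415.40362950438197
[0.22032012 0.44827941 0.25251663] [ 2.26427798e-01  9.74027520e-01 -8.93517908e-04 -2.11662893e-04] 0.08555908198783792 0.1
```

View pics/scene0.png

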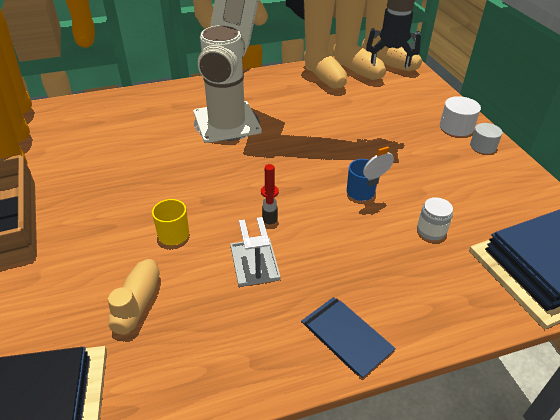

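View pics/top0.png

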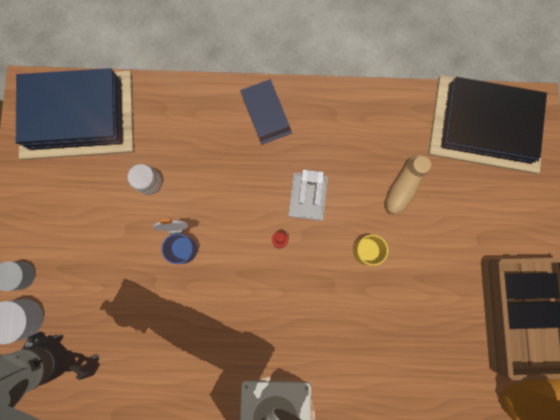

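The scene view shows the brush at about (269,190), the blue pot at (362,180) with its lid leaning away from the robot, and the fork at (255,235). The top view shows the brush at (280,239), the blue pot at (180,249), the lid at (170,226) and the fork at (311,187).

```bash
cat > m.py <<'E'
from h import *
C={n:dict(np.load(n+"0.npz")) for n in("scene","top")}
def mask(c,h0,h1,s,v,box):
    h=cv2.cvtColor(c["image"],cv2.COLOR_BGR2HSV).astype(int)
    m=((h[...,0]>=h0)&(h[...,0]<=h1)&(h[...,1]>=s)&(h[...,2]>=v))
    o=np.zeros_like(m); x0,y0,x1,y1=box; o[y0:y1,x0:x1]=m[y0:y1,x0:x1]; return o.astype(np.uint8)
E
python3 - <<'E'
from m import *
S,T=C["scene"],C["top"]
for n,c,box in(("s",S,(255,155,285,215)),("t",T,(265,225,295,255))):
    m=mask(c,0,4,180,60,box); ys,xs=np.nonzero(m); print("red",n,xs.min(),xs.max(),ys.min(),ys.max(),xs.mean(),ys.mean())
    if n=="s":
        for y in range(ys.min(),ys.max()+1): print(y,xs[ys==y].min(),xs[ys==y].max(),end="; ")
    else:
        (u,v),r=cv2.minEnclosingCircle(np.c_[xs,ys].astype(np.float32)); print(u,v,r,onz(c,u,v,.1))
for n,c,box in(("s",S,(340,150,385,205)),("t",T,(155,228,205,270))):
    m=mask(c,100,125,130,20,box); ys,xs=np.nonzero(m); print("\nblue",n,xs.min(),xs.max(),ys.min(),ys.max())
    h=cv2.convexHull(np.c_[xs,ys].astype(np.float32)); print(cv2.fitEllipse(h), onz(c,(xs.min()+xs.max())/2,(ys.min()+ys.max())/2,.085))
for n,c,box in(("s",S,(360,140,400,160)),("t",T,(150,210,190,230))):
    m=mask(c,5,14,215,150,box); ys,xs=np.nonzero(m); print("tab",n,len(xs),xs.mean(),ys.mean(),xs.min(),xs.max(),ys.min(),ys.max())
a=cv2.resize(S["image"][205:295,220:310],None,fx=6,fy=6,interpolation=2)[:540,:400]
a=cv2.resize(S["image"][212:290,225:290],(400,480),interpolation=cv2.INTER_CUBIC)
b=cv2.resize(T["image"][165:225,285:335],(400,480),interpolation=cv2.INTER_CUBIC)
cv2.imwrite("pics/fork.png",np.hstack([a,b]))
E
```

```text
red s 261 278 164 203 269.1683417085427 184.49748743718592
164 268 270; 165 266 272; 166 265 273; 167 265 273; 168 265 273; 169 266 273; 170 265 273; 171 266 273; 172 265 273; 173 265 273; 174 265 273; 175 265 273; 176 265 273; 177 265 273; 178 265 273; 179 266 273; 180 265 273; 181 265 273; 182 266 273; 183 266 273; 184 265 273; 185 265 273; 186 264 275; 187 263 276; 188 262 277; 189 261 277; 190 261 278; 191 261 277; 192 261 277; 193 262 277; 194 262 276; 195 263 276; 196 264 274; 197 266 272; 198 266 272; 199 266 272; 200 266 272; 201 266 272; 202 266 272; 203 268 271; red t 276 284 236 246 279.57142857142856 242.28571428571428
278.8972473144531 240.76026916503906 5.5727410316467285 [0.48153327 0.00196841 0.1       ]

blue s 347 375 159 200
((361.0810241699219, 179.8422088623047), (30.612987518310547, 44.07218933105469), 1.9725468158721924) [0.49912244 0.2491282  0.085     ]Traceback (most recent call last):
  File "<stdin>", line 10, in <module>
    return umr_minimum(a, axis, None, out, keepdims, initial, where)
ValueError: zero-size array to reduction operation minimum which has no identity
```

```bash
python3 - <<'E'
from m import *
S,T=C["scene"],C["top"]
m=mask(T,0,5,150,40,(265,225,295,255))|mask(T,170,180,150,40,(265,225,295,255)); ys,xs=np.nonzero(m); print("red",xs.min(),xs.max(),ys.min(),ys.max())
(u,v),r=cv2.minEnclosingCircle(np.c_[xs,ys].astype(np.float32)); print(u,v,r,onz(T,u,v,.1), tri([(S,269.2,190.5),(T,u,v)]))
h=cv2.cvtColor(T["image"],cv2.COLOR_BGR2HSV); print(h[240:260:5,165:200:5].tolist())
print(T["image"][226,160:180].tolist())
a=cv2.resize(S["image"][212:290,225:290],(400,480),interpolation=cv2.INTER_CUBIC)
b=cv2.resize(T["image"][165:225,285:335],(400,480),interpolation=cv2.INTER_CUBIC)
cc=cv2.resize(T["image"][210:270,150:210],(390,480)[:1]*2,interpolation=cv2.INTER_CUBIC)
d=cv2.resize(S["image"][140:205,340:405],(390,390),interpolation=cv2.INTER_CUBIC)
o=np.zeros((600,790,3),np.uint8)
o[:240,:200]=cv2.resize(a,(200,240));o=np.vstack([np.hstack([cv2.resize(a,(250,300)),cv2.resize(b,(250,300))]),np.hstack([cv2.resize(cc,(250,250)),cv2.resize(d,(250,250))])])
cv2.imwrite("pics/fork.png",o)
E
```

```text
red 272 287 231 247
279.5625 239.0 8.151260375976562 [4.86295780e-01 3.14667398e-04 1.00000000e-01] [4.86237128e-01 5.15141490e-05 9.97474081e-02]
[[[119, 65, 114], [131, 58, 75], [113, 100, 117], [110, 118, 147], [110, 118, 145], [119, 74, 96], [11, 132, 104]], [[135, 52, 69], [130, 53, 72], [110, 118, 147], [110, 119, 146], [109, 119, 146], [110, 115, 137], [147, 41, 68]], [[137, 53, 68], [131, 59, 74], [110, 120, 147], [110, 120, 145], [110, 121, 146], [110, 117, 144], [138, 49, 68]], [[127, 60, 77], [135, 53, 68], [111, 114, 132], [110, 121, 146], [110, 119, 146], [114, 97, 113], [3, 73, 98]]]
[[118, 121, 129], [117, 120, 129], [117, 120, 129], [118, 120, 130], [118, 120, 129], [118, 121, 130], [119, 121, 130], [118, 121, 130], [118, 120, 130], [120, 121, 130], [119, 122, 130], [119, 122, 130], [119, 122, 130], [120, 123, 131], [120, 123, 131], [120, 123, 131], [121, 123, 132], [120, 123, 131], [120, 123, 132], [120, 122, 131]]
```

View pics/fork.png

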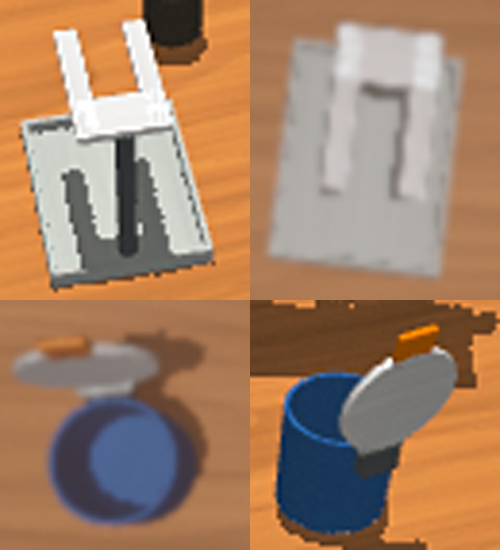

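```bash
python3 - <<'E'
from m import *
S,T=C["scene"],C["top"]
tp=lambda x,y:(T,285+x/5-.4,165+y/5-.4)
sf=lambda x,y:(S,225+x/3.846-.4,212+y/3.846-.4)
tl=lambda x,y:(T,150+x/4.167-.4,210+y/4.167-.4)
sl=lambda x,y:(S,340+x/3.846-.4,140+y/3.846-.4)
P=lambda n,a,z:print(n,onz(*a,z).round(4))
P("tineend mid T",tp(123,193),.115);P("slot end T",tp(131,85),.115)
P("tineend mid S",sf(99,30),.115);P("slot end S",sf(108,97),.115)
# white fork top, by mask
im=T["image"]; g=im.min(2); m=np.zeros_like(g); m[168:210,295:330]=(g[168:210,295:330]>205); 
print("fork rect",cv2.minAreaRect(np.argwhere(m)[:,::-1].astype(np.float32)))
h=cv2.cvtColor(im,cv2.COLOR_BGR2HSV); m=np.zeros_like(g); m[165:225,285:335]=h[165:225,285:335,1]<60
ks=cv2.morphologyEx(m,cv2.MORPH_OPEN,np.ones((3,3)))
print("tray T",[onz(T,*p,.012).round(4) for p in [tp(*q)[1:] for q in [(43,40),(212,60),(18,255),(190,276)]]])
P("pot rim T",tl(114,160),.085)
P("pot rim S",sl(75,115),.085)
m=mask(S,100,125,130,20,(340,150,385,205))
print("tab",tri([tl(62,48),sl(168,43)]).round(4))
print("hinge T",onz(*tl(105,90),.087), "S",onz(*sl(128,160),.08))
E
```

```text
tineend mid T [ 0.5832 -0.0763  0.115 ]
slot end T [ 0.6422 -0.0795  0.115 ]
tineend mid S [ 0.5883 -0.0772  0.115 ]
slot end S [ 0.644 -0.087  0.115]
fork rect ((312.30767822265625, 176.5384521484375), (19.845556259155273, 9.178569793701172), 7.125016689300537)
tray T [array([ 0.6893, -0.0352,  0.012 ]), array([ 0.6802, -0.1353,  0.012 ]), array([ 0.561 , -0.0236,  0.012 ]), array([ 0.5515, -0.1241,  0.012 ])]
pot rim T [0.4555 0.2763 0.085 ]
pot rim S [0.4589 0.2619 0.085 ]
tab [0.5176 0.2881 0.1832]
hinge T [0.50060706 0.28425213 0.087     ] S [0.50951135 0.27930723 0.08      ]
```

The close-up crop gives the fork slot, the pot rim, the hinge bracket and the orange tab. Brush ≈ (0.486, 0.000), pot ≈ (0.4555, 0.276) with yaw about 10°, stand origin ≈ (0.6205, -0.080) with yaw -5°. I'll align the tool first, then head over to the brush.

apply_moves:
  commands:
    - [0, 0, 0, -0.1]
    - [0, 0, 0, -0.1]
    - [0, 0, 0, -0.1]
    - [0, 0, 0, -0.1]
    - [0, 0, 0, -0.037]
  claw: 0

```text
clock: 0.52
eef_pos: [0.2204, 0.4484, 0.2528]
tool_rot: [-0.002, 1.0, -0.001, -0.0]
ft_force: [0.7, 0.5, -0.4]
grip_width: 0.0856
grasp_force: 0.0
```

apply_moves:
  commands:
    - [-0.5, -0.9, 0, 0]
    - [-0.5, -0.9, 0, 0]
    - [-0.5, -0.9, 0, 0]
    - [-0.5, -0.9, 0, 0]
    - [-0.5, -0.9, 0, 0]

```text
clock: 0.93
eef_pos: [0.2707, 0.3577, 0.2528]
tool_rot: [-0.001, 1.0, -0.0, -0.0]
ft_force: [0.5, 0.1, 0.0]
grip_width: 0.0854
grasp_force: 0.0
```

apply_moves:
  commands:
    - [-0.5, -0.9, 0, 0]
    - [-0.5, -0.9, 0, 0]
    - [-0.5, -0.9, 0, 0]
    - [-0.5, -0.9, 0, 0]
    - [-0.5, -0.9, 0, 0]

```text
clock: 1.35
eef_pos: [0.3208, 0.2677, 0.2529]
tool_rot: [-0.0, 1.0, -0.0, -0.0]
ft_force: [0.7, 0.0, 0.1]
grip_width: 0.0854
grasp_force: 0.0
```

apply_moves:
  commands:
    - [-0.5, -0.9, 0, 0]
    - [-0.5, -0.9, 0, 0]
    - [-0.5, -0.9, 0, 0]
    - [-0.5, -0.9, 0, 0]
    - [-0.5, -0.9, 0, 0]

```text
clock: 1.77
eef_pos: [0.3708, 0.1778, 0.253]
tool_rot: [-0.0, 1.0, -0.0, -0.0]
ft_force: [1.1, 0.8, -0.9]
grip_width: 0.0854
grasp_force: 0.0
```

apply_moves:
  commands:
    - [-0.5, -0.9, 0, 0]
    - [-0.5, -0.9, 0, 0]
    - [-0.5, -0.9, 0, 0]
    - [-0.5, -0.9, 0, 0]
    - [0, 0, 0, 0]

```text
clock: 2.18
eef_pos: [0.4119, 0.1046, 0.2529]
tool_rot: [0.002, 1.0, -0.001, 0.0]
ft_force: [0.1, -0.6, 0.0]
grip_width: 0.0856
grasp_force: 0.0
```

```bash
python3 - <<'E'
from h import *
c=bot.camera("wrist"); cv2.imwrite("pics/w1.png",c["image"]); np.savez("wrist1.npz",**c)
o=bot.get_obs(); print(o["eef_pos"],o["tool_rot"],o["clock"],o["joint_pos"]); print(-np.array(c["R"]).T@c["t"],c["R"])
for p in [(.486,0,.178),(.4555,.276,.085),(.6125,-.0789,.115)]: print(proj(c,p))
E
```

```text
[0.41109706 0.10570473 0.25285814] [ 1.17873812e-03  9.99999186e-01 -1.11169479e-04 -4.76254311e-04] 2.2333 [ 2.51661152e-01  9.20699901e-02 -1.76517819e-01  1.30318636e+00
  2.30044810e-05  2.54018618e-01]
[0.33970089 0.1050891  0.37327225] [[ 0.00403368  0.99999102 -0.00129716]
 [ 0.95923115 -0.00350268  0.282601  ]
 [ 0.28259392 -0.00238419 -0.95923667]]
[127.00113656 334.92662089]
[468.97179608 240.38281843]
[ 91.22563989 405.40774749]
```

View pics/w1.png

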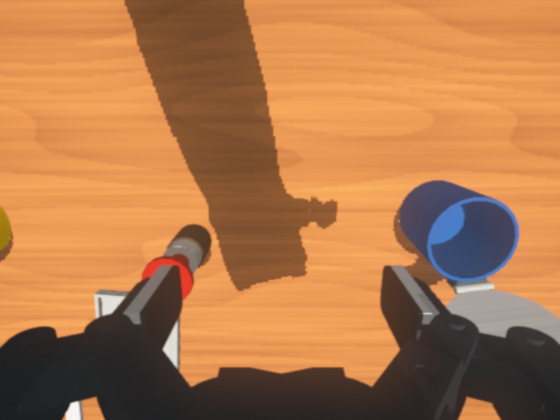

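The wrist view shows the brush collar near (168,278) on the left and the blue rim centred near (474,240), with the hinge bracket at (475,287). I'll refine these.

```bash
python3 - <<'E'
from h import *
c=dict(np.load("wrist1.npz")); h=cv2.cvtColor(c["image"],cv2.COLOR_BGR2HSV).astype(int)
print(h[240,395:525:6].tolist())
print("bracket row", [ (y,np.nonzero((h[y,440:520,1]<40)&(h[y,440:520,2]>150))[0][[0,-1]]+440) for y in range(283,296) if ((h[y,440:520,1]<40)&(h[y,440:520,2]>150)).any()])
for k in [(474,240),(475,287)]: print(onz(c,*k,.085))
m=((h[...,0]<6)|(h[...,0]>174))&(h[...,1]>180)&(h[...,2]>80); m[:, :130]=0; m[:,210:]=0
ys,xs=np.nonzero(m); print("collar",xs.min(),xs.max(),ys.min(),ys.max())
# bright rim ring
b=(h[...,0]>95)&(h[...,0]<130)&(h[...,1]>100)
im=cv2.resize(c["image"][170:310,380:560],None,fx=4,fy=4,interpolation=cv2.INTER_CUBIC); cv2.imwrite("pics/w1pot.png",im)
E
```

```text
[[13, 160, 234], [12, 151, 140], [12, 146, 136], [127, 62, 91], [123, 62, 90], [119, 71, 93], [108, 152, 195], [108, 157, 197], [107, 159, 199], [109, 138, 126], [110, 126, 105], [110, 126, 105], [110, 123, 102], [110, 121, 101], [111, 116, 99], [112, 104, 96], [115, 93, 93], [116, 81, 91], [119, 73, 91], [120, 65, 90], [110, 138, 176], [14, 159, 237]]
bracket row [(283, array([482, 491])), (284, array([474, 491])), (285, array([465, 492])), (286, array([458, 492])), (287, array([456, 492])), (288, array([456, 492])), (289, array([456, 491])), (290, array([456, 491])), (291, array([457, 493])), (292, array([457, 501])), (293, array([461, 505])), (294, array([461, 509])), (295, array([460, 513]))]
[0.45514111 0.28053077 0.085     ]
[0.50319308 0.28903234 0.085     ]
collar 142 192 255 298
```

View pics/w1pot.png

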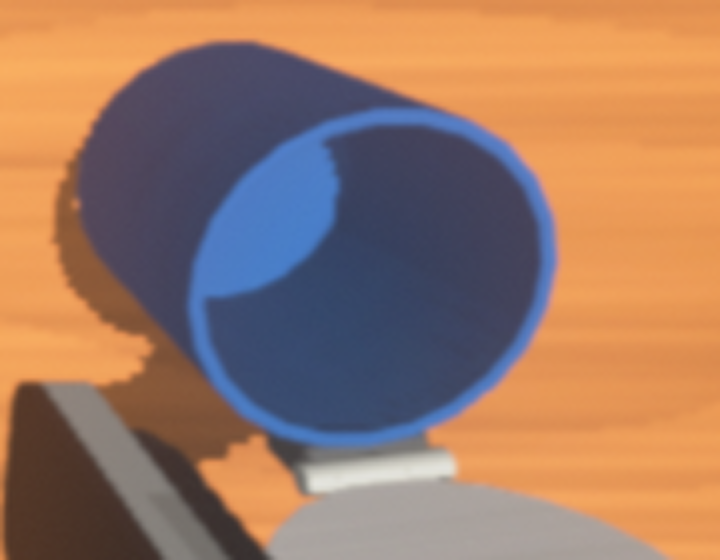

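apply_moves:
  commands:
    - [-0.75, -1, 0, 0]
    - [-0.75, -1, 0, 0]
    - [-0.75, -1, 0, 0]
    - [-0.75, -1, 0, 0]
    - [-0.75, -1, 0, 0]

```text
clock: 2.65
eef_pos: [0.486, 0.007, 0.2531]
tool_rot: [-0.001, 1.0, 0.0, -0.0]
ft_force: [0.3, -0.2, 1.0]
grip_width: 0.0855
grasp_force: 0.0
```

apply_moves:
  commands:
    - [0, -0.28, 0, 0]
    - [0, 0, 0, 0]
    - [0, 0, 0, 0]
    - [0, 0, 0, 0]
    - [0, 0, 0, 0]

```text
clock: 3.07
eef_pos: [0.4853, 0.0025, 0.2534]
tool_rot: [-0.001, 1.0, 0.0, -0.0]
ft_force: [-0.1, 0.1, 0.1]
grip_width: 0.0855
grasp_force: 0.0
```

```bash
python3 - <<'E'
from h import *
c=bot.camera("wrist"); cv2.imwrite("pics/w2.png",c["image"]); np.savez("wrist2.npz",**c)
o=bot.get_obs(); print(o["eef_pos"],o["clock"])
h=cv2.cvtColor(c["image"],cv2.COLOR_BGR2HSV).astype(int)
m=((h[...,0]<6)|(h[...,0]>174))&(h[...,1]>180)&(h[...,2]>60)
ys,xs=np.nonzero(m); print(xs.min(),xs.max(),ys.min(),ys.max())
for y in range(ys.min(),ys.max(),6): print(y,xs[ys==y].min(),xs[ys==y].max(),end="; ")
for z in(.095,.103,.178): print(z,proj(c,(.486,0,z)))
p=onz(c,280,ys.max(),.178); print(p)
E
```

```text
[0.48540166 0.00235963 0.25345528] 3.1167
254 305 175 250
175 277 279; 181 263 296; 187 258 301; 193 255 303; 199 254 304; 205 254 305; 211 256 303; 217 260 300; 223 263 296; 229 262 297; 235 267 297; 241 270 295; 247 274 289; 0.095 [277.91172073 198.25907929]
0.103 [277.83175174 200.69958102]
0.178 [276.79554841 232.32254088]
[0.49777878 0.00198259 0.178     ]
```

View pics/w2.png

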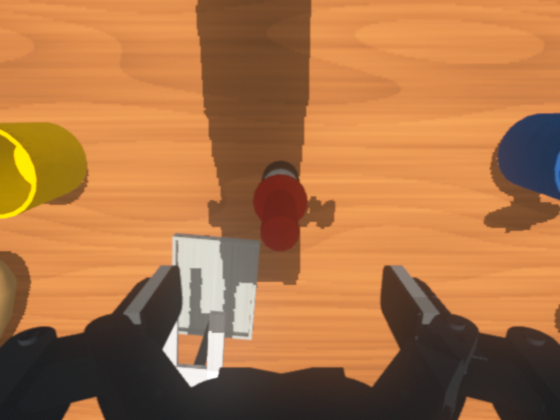

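The wrist view shows the brush centred between the fingers (collar at 280,200 and handle top at 280,235). I'll descend and grip.

apply_moves:
  commands:
    - [0, 0, 0.9, 0]
    - [0, 0, 0.9, 0]
    - [0, 0, 0.9, 0]
    - [0, 0, 0.9, 0]
    - [0, 0, 0.9, 0]

```text
clock: 3.53
eef_pos: [0.4857, 0.0021, 0.1628]
tool_rot: [-0.001, 1.0, 0.0, 0.0]
ft_force: [-0.6, 0.0, 0.4]
grip_width: 0.0853
grasp_force: 0.0
```

apply_moves:
  commands:
    - [0, 0, 0.5, 0]
    - [0, 0, 0.35, 0]
    - [0, 0, 0, 0]
    - [0, 0, 0, 0]
    - [0, 0, 0, 0]

```text
clock: 3.95
eef_pos: [0.4867, 0.0015, 0.1473]
tool_rot: [-0.0, 1.0, 0.0, 0.001]
ft_force: [-1.2, 0.1, -0.2]
grip_width: 0.0852
grasp_force: 0.0
```

apply_moves:
  commands:
    - [0, 0, 0, 0]
    - [0, 0, 0, 0]
    - [0, 0, 0, 0]
    - [0, 0, 0, 0]
    - [0, 0, 0, 0]
  claw: 1

```text
clock: 4.37
eef_pos: [0.486, 0.0013, 0.1465]
tool_rot: [-0.0, 1.0, 0.0, 0.0]
ft_force: [0.5, 0.4, 0.2]
grip_width: 0.0257
grasp_force: 0.0
```

apply_moves:
  commands:
    - [0, 0, 0, 0]
    - [0, 0, 0, 0]
    - [0, 0, 0, 0]
    - [0, 0, 0, 0]
    - [0, 0, 0, 0]

```text
clock: 4.78
eef_pos: [0.4863, 0.0014, 0.1466]
tool_rot: [-0.0, 1.0, 0.0, 0.0]
ft_force: [1.0, -0.2, 3.8]
grip_width: 0.0235
grasp_force: 58.7
```

apply_moves:
  commands:
    - [0, 0, -0.5, 0]
    - [0, 0, -0.9, 0]
    - [0, 0, -0.9, 0]
    - [0, 0, -0.9, 0]
    - [0, 0, -0.9, 0]

```text
clock: 5.2
eef_pos: [0.4852, 0.0013, 0.229]
tool_rot: [-0.0, 1.0, -0.0, -0.001]
ft_force: [-0.5, -0.0, -1.2]
grip_width: 0.0237
grasp_force: 58.8
```

apply_moves:
  commands:
    - [0, 0, -0.9, 0]
    - [0, 0, -0.9, 0]
    - [0, 0, -0.5, 0]
    - [0, 0.3, 0, 0]
    - [0, 0.5, 0, 0]

```text
clock: 5.62
eef_pos: [0.4858, 0.0173, 0.2745]
tool_rot: [0.0, 1.0, -0.0, 0.0]
ft_force: [0.5, 0.4, -1.2]
grip_width: 0.0236
grasp_force: 58.8
```

apply_moves:
  commands:
    - [0.31, 0.9, 0, 0]
    - [0.31, 0.9, 0, 0]
    - [0.31, 0.9, 0, 0]
    - [0.31, 0.9, 0, 0]
    - [0.31, 0.9, 0, 0]

```text
clock: 6.03
eef_pos: [0.4533, 0.1087, 0.2727]
tool_rot: [-0.001, 1.0, -0.0, -0.002]
ft_force: [-0.4, 0.9, -1.3]
grip_width: 0.0237
grasp_force: 58.8
```

apply_moves:
  commands:
    - [0, 0.9, 0, 0]
    - [0, 0.9, 0, 0]
    - [0, 0.9, 0, 0]
    - [0, 0.9, 0, 0]
    - [0, 0.9, 0, 0]

```text
clock: 6.45
eef_pos: [0.4533, 0.1987, 0.2726]
tool_rot: [-0.001, 1.0, -0.001, -0.002]
ft_force: [0.8, -0.5, -1.4]
grip_width: 0.0239
grasp_force: 58.8
```

apply_moves:
  commands:
    - [0, 0.9, 0, 0]
    - [0, 0.9, 0, 0]
    - [0, 0.9, 0, 0]
    - [0, 0.8, 0, 0]
    - [0, 0.4, 0, 0]

```text
clock: 6.87
eef_pos: [0.4533, 0.2774, 0.2725]
tool_rot: [-0.002, 1.0, -0.0, -0.002]
ft_force: [-0.8, 0.6, -1.2]
grip_width: 0.0237
grasp_force: 58.8
```

apply_moves:
  commands:
    - [0, 0.2, 0, 0]
    - [0, 0, 0, 0]
    - [0, 0, 0, 0]
    - [0, 0, 0, 0]
    - [0, 0, 0, 0]

```text
clock: 7.28
eef_pos: [0.4547, 0.2785, 0.2744]
tool_rot: [0.0, 1.0, -0.0, -0.0]
ft_force: [0.1, -0.3, -0.4]
grip_width: 0.0237
grasp_force: 58.8
```

```bash
python3 - <<'E'
from h import *
o=bot.get_obs(); print(o["eef_pos"],o["clock"],o["ft_force"],o["ft_torque"],o["grip_width"])
ims=[]
for n in("wrist","scene"):
    c=bot.camera(n); np.savez(n+"3.npz",**c); ims.append(c["image"])
cv2.imwrite("pics/w3.png",np.hstack([ims[0][60:400,80:480],cv2.resize(ims[1][90:220,290:440],None,fx=2.6,fy=2.6154)]))
E
```

```text
[0.45472423 0.27853526 0.27439272] 7.2833 [ 0.11776728 -0.28370141 -0.38665941] [ 0.02053662 -0.01851064  0.04044831] 0.023692204257544626
```

View pics/w3.png

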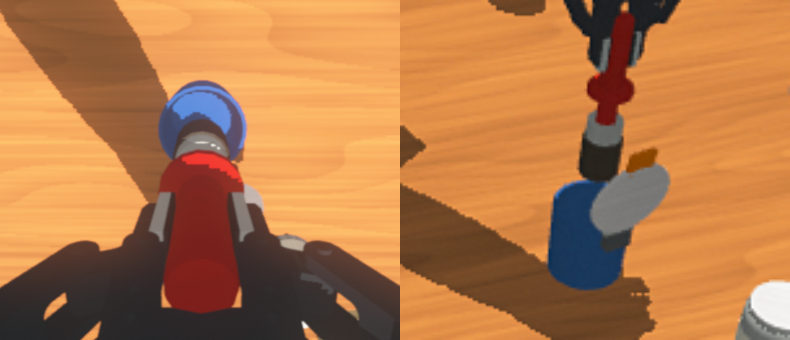

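Wrist view: the brush is above the mouth, bristles over the rim circle. Scene view: the brush seems to lean slightly. I'll measure its axis.

```bash
cat > ax.py <<'E'
from h import *
import sys
t=sys.argv[1]; L=[float(v) for v in sys.argv[2:5]]  # expected bristle-end position
c=dict(np.load(f"scene{t}.npz")); w=dict(np.load(f"wrist{t}.npz"))
for c,n in((c,"scene"),(w,"wrist")):
    h=cv2.cvtColor(c["image"],cv2.COLOR_BGR2HSV).astype(int)
    m=((h[...,0]<6)|(h[...,0]>174))&(h[...,1]>180)&(h[...,2]>60)
    if n=="scene":
        q=proj(c,np.array(L)+[0,0,.12]).astype(int); b=np.zeros_like(m); b[q[1]-35:q[1]+35,q[0]-25:q[0]+25]=1; m&=b
    ys,xs=np.nonzero(m); s=3 if n=="scene" else 12
    print(n,[(int(y),(xs[ys==y].min()+xs[ys==y].max())/2,int(xs[ys==y].max()-xs[ys==y].min()+1)) for y in range(ys.min(),ys.max()+1,s)])
    for z in(0,.044,.063,.099,.143,.178): print(z,proj(c,np.array(L)+[0,0,z]).round(1),end=" ")
    print()
E
python3 ax.py 3 .4547 .2785 .128
```

```text
scene [(95, np.float64(376.5), 4), (98, np.float64(376.0), 7), (101, np.float64(375.5), 8), (104, np.float64(375.0), 7), (107, np.float64(374.5), 8), (110, np.float64(374.0), 7), (113, np.float64(373.5), 8), (116, np.float64(373.0), 7), (119, np.float64(370.0), 11), (122, np.float64(370.0), 17), (125, np.float64(370.5), 18), (128, np.float64(371.0), 13), (131, np.float64(369.0), 7), (134, np.float64(369.0), 7), (137, np.float64(369.5), 2)]
0 [366.1 154.7] 0.044 [368.2 141.1] 0.063 [369.2 135.1] 0.099 [371.  123.2] 0.143 [373.4 108.2] 0.178 [375.3  95.6] 
wrist [(212, np.float64(278.5), 8), (224, np.float64(281.0), 63), (236, np.float64(280.5), 78), (248, np.float64(280.5), 82), (260, np.float64(281.0), 49), (272, np.float64(281.0), 51), (284, np.float64(281.0), 55), (296, np.float64(281.0), 59), (308, np.float64(281.0), 63), (320, np.float64(280.5), 68), (332, np.float64(280.5), 72), (344, np.float64(281.5), 74), (356, np.float64(280.5), 70), (368, np.float64(281.0), 45)]
0 [280.8 201.1] 0.044 [280.8 217.7] 0.063 [280.8 226.8] 0.099 [280.7 249.3] 0.143 [280.6 291.8] 0.178 [280.5 350. ]
```

The brush is upright and where expected. Dipping.

apply_moves:
  commands:
    - [0, 0, 0.5, 0]
    - [0, 0, 0.6, 0]
    - [0, 0, 0.6, 0]
    - [0, 0, 0.6, 0]
    - [0, 0, 0.6, 0]

```text
clock: 7.8
eef_pos: [0.4545, 0.2789, 0.2151]
tool_rot: [-0.0, 1.0, -0.0, -0.0]
ft_force: [0.6, 0.1, -1.2]
grip_width: 0.0236
grasp_force: 58.9
```

apply_moves:
  commands:
    - [0, 0, 0.6, 0]
    - [0, 0, 0.6, 0]
    - [0, 0, 0.6, 0]
    - [0, 0, 0.5, 0]
    - [0, 0, 0.2, 0]

```text
clock: 8.22
eef_pos: [0.4537, 0.2785, 0.1642]
tool_rot: [-0.0, 1.0, -0.001, -0.001]
ft_force: [-0.1, -0.3, -1.8]
grip_width: 0.0237
grasp_force: 58.9
```

apply_moves:
  commands:
    - [0, 0, 0, 0]
    - [0, 0, 0, 0]
    - [0, 0, 0, 0]
    - [0, 0, 0, 0]
    - [0, 0, 0, 0]

```text
clock: 8.63
eef_pos: [0.4551, 0.2796, 0.167]
tool_rot: [-0.0, 1.0, 0.0, 0.001]
ft_force: [0.0, -0.8, -0.7]
grip_width: 0.0239
grasp_force: 58.9
```

apply_moves:
  commands:
    - [0, 0, 0, 0]
    - [0, 0, 0, 0]
    - [0, 0, 0, 0]
    - [0, 0, 0, 0]
    - [0, 0, 0, 0]

```text
clock: 9.05
eef_pos: [0.4547, 0.2793, 0.1663]
tool_rot: [-0.0, 1.0, 0.0, 0.0]
ft_force: [-1.0, -0.3, -1.2]
grip_width: 0.024
grasp_force: 58.9
```

apply_moves:
  commands:
    - [0, 0, -0.5, 0]
    - [0, 0, -0.9, 0]
    - [0, 0, -0.9, 0]
    - [0, 0, -0.9, 0]
    - [0, 0, -0.9, 0]

```text
clock: 9.47
eef_pos: [0.4547, 0.2793, 0.2499]
tool_rot: [-0.0, 1.0, 0.0, 0.0]
ft_force: [0.9, 0.7, -1.7]
grip_width: 0.0236
grasp_force: 58.9
```

apply_moves:
  commands:
    - [0, 0, -0.9, 0]
    - [0, 0, -0.4, 0]
    - [0, -0.5, 0, 0]
    - [0, -0.9, 0, 0]
    - [0, -0.9, 0, 0]

```text
clock: 9.88
eef_pos: [0.4542, 0.2324, 0.2734]
tool_rot: [-0.001, 1.0, -0.001, -0.001]
ft_force: [0.8, 0.0, -2.3]
grip_width: 0.024
grasp_force: 58.9
```

apply_moves:
  commands:
    - [0, -0.9, 0, 0]
    - [0, -0.9, 0, 0]
    - [0, -0.9, 0, 0]
    - [0, -0.9, 0, 0]
    - [0, -0.9, 0, 0]

```text
clock: 10.3
eef_pos: [0.4539, 0.1416, 0.2731]
tool_rot: [-0.0, 1.0, -0.0, -0.001]
ft_force: [0.4, -1.0, -1.0]
grip_width: 0.024
grasp_force: 58.9
```

apply_moves:
  commands:
    - [-0.4, -0.9, 0, 0]
    - [-0.4, -0.9, 0, 0]
    - [-0.4, -0.9, 0, 0]
    - [-0.4, -0.9, 0, 0]
    - [-0.4, -0.9, 0, 0]

```text
clock: 10.72
eef_pos: [0.4942, 0.0517, 0.2732]
tool_rot: [-0.0, 1.0, -0.0, -0.001]
ft_force: [0.2, 0.6, -1.0]
grip_width: 0.0238
grasp_force: 58.9
```

apply_moves:
  commands:
    - [-0.4, -0.9, 0, 0]
    - [-0.4, -0.9, 0, 0]
    - [-0.4, -0.9, 0, 0]
    - [-0.4, -0.9, 0, 0]
    - [-0.4, -0.9, 0, 0]

```text
clock: 11.13
eef_pos: [0.5342, -0.0382, 0.273]
tool_rot: [-0.0, 1.0, -0.0, -0.001]
ft_force: [0.3, -0.2, -1.4]
grip_width: 0.0238
grasp_force: 58.9
```

apply_moves:
  commands:
    - [-0.3, -0.9, 0, 0]
    - [-0.2, -0.9, 0, 0]
    - [-0.15, 0, 0, 0]
    - [0, 0, 0, 0]
    - [0, 0, 0, 0]

```text
clock: 11.55
eef_pos: [0.5472, -0.0726, 0.2734]
tool_rot: [-0.0, 1.0, 0.0, -0.001]
ft_force: [-0.2, 0.6, -1.8]
grip_width: 0.0236
grasp_force: 59.0
```

```bash
python3 - <<'E'
from h import *
o=bot.get_obs(); print(o["eef_pos"],o["clock"],o["ft_force"],o["grip_width"])
ims=[]
for n in("wrist","scene"):
    c=bot.camera(n); np.savez(n+"4.npz",**c); ims.append(c["image"])
cv2.imwrite("pics/w4.png",np.hstack([ims[0][60:420,80:480],cv2.resize(ims[1][140:290,200:366],(398,360))]))
E
python3 ax.py 4 .548 -.073 .128
```

```text
[ 0.54724933 -0.0726014   0.27337655] 11.55 [-0.19050143  0.60550533 -1.82798044] 0.023599775673696987
scene [(141, np.float64(244.5), 6), (144, np.float64(245.0), 9), (147, np.float64(245.0), 11), (150, np.float64(245.0), 11), (153, np.float64(245.5), 10), (156, np.float64(245.5), 10), (159, np.float64(245.5), 10), (162, np.float64(245.5), 10), (165, np.float64(245.5), 10), (168, np.float64(245.5), 18), (171, np.float64(245.5), 20), (174, np.float64(245.5), 20), (177, np.float64(245.5), 14), (180, np.float64(246.5), 8), (183, np.float64(246.5), 8), (186, np.float64(245.5), 4)]
0 [247.4 203.8] 0.044 [246.8 189.8] 0.063 [246.5 183.5] 0.099 [245.9 171.3] 0.143 [245.2 155.5] 0.178 [244.6 142.4] 
wrist [(212, np.float64(279.5), 12), (224, np.float64(280.5), 60), (236, np.float64(280.5), 76), (248, np.float64(281.5), 82), (260, np.float64(281.0), 49), (272, np.float64(281.0), 51), (284, np.float64(281.0), 55), (296, np.float64(281.0), 59), (308, np.float64(281.0), 63), (320, np.float64(280.5), 68), (332, np.float64(280.5), 72), (344, np.float64(281.5), 74), (356, np.float64(280.5), 70), (368, np.float64(281.0), 45)]
0 [280.2 202.6] 0.044 [280.2 219.5] 0.063 [280.1 228.8] 0.099 [280.  251.5] 0.143 [279.8 294.8] 0.178 [279.4 354.1]
```

View pics/w4.png

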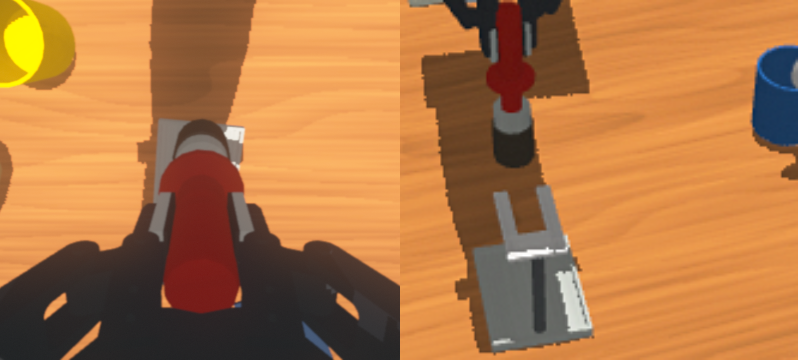

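Wrist and scene views show the brush upright in front of the fork's open end, which is at crop pixel (524,190). I'll go down and then slide it in.

apply_moves:
  commands:
    - [0, 0, 0.8, 0]
    - [0, 0, 0.9, 0]
    - [0, 0, 0.9, 0]
    - [0, 0, 0.9, 0]
    - [0, 0, 0.9, 0]

```text
clock: 12.07
eef_pos: [0.5476, -0.0716, 0.1857]
tool_rot: [-0.001, 1.0, 0.0, 0.0]
ft_force: [0.1, -0.8, -1.8]
grip_width: 0.0238
grasp_force: 59.0
```

apply_moves:
  commands:
    - [0, 0, 0.4, 0]
    - [0, 0, 0.2, 0]
    - [0, 0, 0, 0]
    - [0, 0, 0, 0]
    - [0, 0, 0, 0]

```text
clock: 12.48
eef_pos: [0.5488, -0.0725, 0.1756]
tool_rot: [-0.001, 1.0, -0.0, 0.001]
ft_force: [-0.4, -0.2, -1.1]
grip_width: 0.0234
grasp_force: 59.0
```

apply_moves:
  commands:
    - [-0.3, -0.03, 0, 0]
    - [-0.3, -0.03, 0, 0]
    - [-0.3, -0.03, 0, 0]
    - [-0.3, -0.03, 0, 0]
    - [-0.3, -0.03, 0, 0]

```text
clock: 12.9
eef_pos: [0.5789, -0.0757, 0.1744]
tool_rot: [-0.0, 1.0, -0.0, 0.0]
ft_force: [-0.1, 0.2, -0.5]
grip_width: 0.0235
grasp_force: 59.0
```

```bash
python3 - <<'E'
from h import *
o=bot.get_obs(); print(o["eef_pos"],o["clock"],o["ft_force"],o["grip_width"])
ims=[]
for n in("top","scene"):
    c=bot.camera(n); np.savez(n+"5.npz",**c); ims.append(c["image"])
cv2.imwrite("pics/w5.png",np.hstack([cv2.resize(ims[1][180:280,215:315],(500,500),interpolation=cv2.INTER_CUBIC),cv2.resize(ims[0][165:225,285:335],(300,360)).repeat(1,0)[:360] if 0 else cv2.copyMakeBorder(cv2.resize(ims[0][165:225,285:335],(300,360)),0,140,0,0,0)]))
E
```

```text
[ 0.5789051  -0.07570546  0.17438144] 12.9 [-0.14820714  0.22417629 -0.51193266] 0.023492837523304735
```

View pics/w5.png

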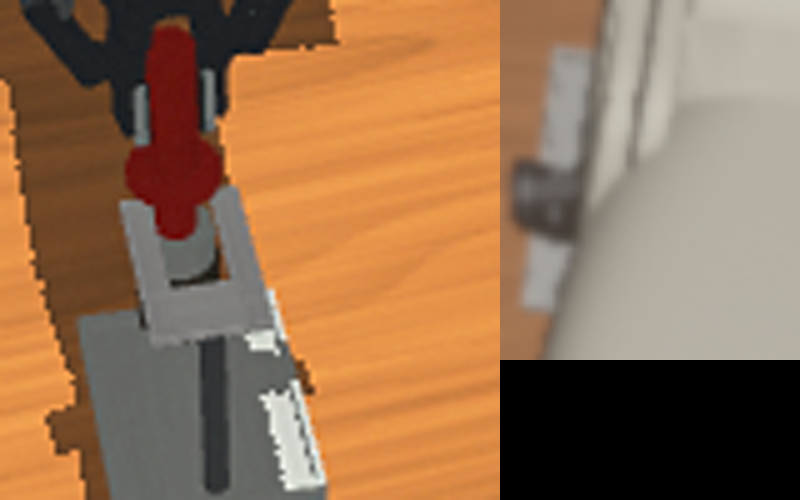

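Scene crop: the neck at (176,215) is just inside the tine ends, whose inner edges are at about (152,203) and (215,190). Slot centring needs a check.

```bash
python3 - <<'E'
from h import *
c=dict(np.load("scene5.npz"))
th=np.radians(-5.1);R=np.array([[np.cos(th),-np.sin(th)],[np.sin(th),np.cos(th)]]);O=np.array([.6205,-.0796])
f=lambda x,y,z:proj(c,[*(O+R@[x,y]),z])
cr=lambda p:((p+.4-[215,180])*5).round(0)
for n,q in dict(Lend=(-38,-14),Lout=(-38,-28),Rend=(-38,14),Rout=(-38,28),Lclosed=(22,-14),Rclosed=(22,14)).items(): print(n,cr(f(q[0]/1e3,q[1]/1e3,.115)))
for n,q in dict(Lend=(152,203),Lout=(120,203),Rend=(215,190),Rout=(236,187),Lcl=(171,285),Rcl=(232,281)).items():
    P=onz(c,215+q[0]/5-.4,180+q[1]/5-.4,.115)[:2]; print(n,((R.T@(P-O))*1e3).round(1))
L=np.array([.5789,-.0757,.028])
for z in(.08,.095,.12): print(z,cr(proj(c,L+[0,0,z])))
h=cv2.cvtColor(c["image"],cv2.COLOR_BGR2HSV).astype(int)
m=((h[...,0]<6)|(h[...,0]>174))&(h[...,1]>180)&(h[...,2]>60)
for y in range(186,228,2):
    xs=np.nonzero(m[y,230:270])[0]
    if len(xs): print((y-180)*5,((xs.min()+xs.max())/2+230-215)*5+2,len(xs),end="; ")
E
```

```text
Lend [148. 195.]
Lout [118. 199.]
Rend [207. 186.]
Rout [236. 182.]
Lclosed [171. 286.]
Rclosed [231. 276.]
Lend [-32.3 -13.1]
Lout [-35.4 -27.7]
Rend [-34.7  17.2]
Rout [-34.6  27.3]
Lcl [ 21.6 -13.7]
Rcl [24.9 13.7]
0.08 [177. 196.]
0.095 [176. 173.]
0.12 [174. 133.]
30 169.5 6; 40 174.5 8; 50 172.0 9; 60 169.5 10; 70 169.5 10; 80 169.5 10; 90 172.0 9; 100 172.0 9; 110 174.5 10; 120 174.5 10; 130 177.0 9; 140 177.0 11; 150 172.0 17; 160 172.0 19; 170 172.0 19; 180 172.0 19; 190 174.5 16; 200 172.0 11; 210 174.5 8; 220 174.5 8; 230 174.5 6;
```

The fork matches the model to within about 1 mm laterally, so I'll continue in and lower gently.

apply_moves:
  commands:
    - [-0.37, -0.025, 0, 0]
    - [-0.37, -0.025, 0, 0]
    - [-0.37, -0.025, 0, 0]
    - [-0.37, -0.025, 0, 0]
    - [-0.37, -0.025, 0, 0]

```text
clock: 13.42
eef_pos: [0.6159, -0.0781, 0.1743]
tool_rot: [-0.0, 1.0, -0.0, 0.0]
ft_force: [-0.1, -0.0, -0.7]
grip_width: 0.0238
grasp_force: 59.0
```

apply_moves:
  commands:
    - [0, 0, 0, 0]
    - [0, 0, 0, 0]
    - [0, 0, 0.1, 0]
    - [0, 0, 0.1, 0]
    - [0, 0, 0.1, 0]

```text
clock: 13.83
eef_pos: [0.6146, -0.078, 0.1681]
tool_rot: [-0.0, 1.0, 0.0, -0.0]
ft_force: [-0.4, 0.0, -1.1]
grip_width: 0.0238
grasp_force: 59.0
```

apply_moves:
  commands:
    - [0, 0, 0.05, 0]
    - [0, 0, 0, 0]
    - [0, 0, 0, 0]
    - [0, 0, 0, 0]
    - [0, 0, 0, 0]

```text
clock: 14.25
eef_pos: [0.615, -0.0781, 0.1675]
tool_rot: [-0.0, 1.0, -0.0, 0.0]
ft_force: [-0.8, -0.8, -1.4]
grip_width: 0.0235
grasp_force: 59.0
```

apply_moves:
  commands:
    - [0, 0, 0.04, 0]
    - [0, 0, 0.04, 0]
    - [0, 0, 0, 0]
    - [0, 0, 0, 0]
    - [0, 0, 0, 0]

```text
clock: 14.67
eef_pos: [0.6152, -0.078, 0.1667]
tool_rot: [-0.0, 1.0, -0.0, 0.001]
ft_force: [-1.7, -0.9, 5.2]
grip_width: 0.024
grasp_force: 59.8
```

The collar is seated (+6 N). Releasing and retreating upward.

apply_moves:
  commands:
    - [0, 0, 0, 0]
    - [0, 0, 0, 0]
    - [0, 0, 0, 0]
    - [0, 0, 0, 0]
    - [0, 0, 0, 0]
  claw: 0

```text
clock: 15.08
eef_pos: [0.6149, -0.0781, 0.1653]
tool_rot: [-0.0, 1.0, 0.0, -0.0]
ft_force: [-0.9, 0.3, 0.7]
grip_width: 0.0821
grasp_force: 0.0
```

apply_moves:
  commands:
    - [0, 0, 0, 0]
    - [0, 0, 0, 0]
    - [0, 0, -0.2, 0]
    - [0, 0, -0.5, 0]
    - [0, 0, -0.9, 0]

```text
clock: 15.5
eef_pos: [0.6138, -0.0779, 0.1966]
tool_rot: [-0.0, 1.0, 0.0, -0.002]
ft_force: [-0.0, -0.0, -0.7]
grip_width: 0.0856
grasp_force: 0.0
```

apply_moves:
  commands:
    - [0, 0, -0.9, 0]
    - [0, 0, -0.9, 0]
    - [0, 0, -0.9, 0]
    - [0, 0, -0.6, 0]
    - [0, 0, 0, 0]

```text
clock: 15.92
eef_pos: [0.6166, -0.0783, 0.2684]
tool_rot: [-0.0, 1.0, -0.0, 0.004]
ft_force: [0.5, 0.4, 1.9]
grip_width: 0.0855
grasp_force: 0.0
```

apply_moves:
  commands:
    - [0, 0.9, 0, -0.08]
    - [0, 0.9, 0, -0.083]
    - [0, 0.9, 0, 0]
    - [0, 0.9, 0, 0]
    - [0, 0.9, 0, 0]
  claw: 1

```text
clock: 16.33
eef_pos: [0.6038, 0.0118, 0.2633]
tool_rot: [-0.086, 0.996, 0.0, -0.0]
ft_force: [1.0, 0.1, 0.3]
grip_width: 0.0257
grasp_force: 0.0
```

```bash
python3 - <<'E'
from h import *
o=bot.get_obs(); print(o["eef_pos"],o["tool_rot"],o["clock"],o["ft_force"],o["grip_width"])
for n in("top","scene","wrist"):
    c=bot.camera(n); np.savez(n+"6.npz",**c)
E
python3 ax.py 6 .615 -.078 .02 | head -2
```

```text
[0.60378423 0.01180003 0.26326876] [-8.55227200e-02  9.96336154e-01  4.04330889e-05 -3.60523875e-04] 16.3333 [0.99688153 0.10821858 0.30314086] 0.02572970835828966
scene [(198, np.float64(251.5), 6), (201, np.float64(252.0), 11), (204, np.float64(252.0), 11), (207, np.float64(252.0), 11), (210, np.float64(252.0), 11), (213, np.float64(252.0), 11), (216, np.float64(252.0), 11), (219, np.float64(251.5), 10), (222, np.float64(252.5), 16), (225, np.float64(252.0), 19), (228, np.float64(252.5), 18), (231, np.float64(252.5), 16), (234, np.float64(252.5), 8)]
0 [254.1 254.9] 0.044 [253.6 242.4] 0.063 [253.4 236.9] 0.099 [253. 226.] 0.143 [252.5 212.1] 0.178 [252.1 200.4] Traceback (most recent call last):
  File "ax.py", line 11, in <module>
    print(n,[(int(y),(xs[ys==y].min()+xs[ys==y].max())/2,int(xs[ys==y].max()-xs[ys==y].min()+1)) for y in range(ys.min(),ys.max()+1,s)])
                      ~~~~~~~~~~~~~^^
    return umr_minimum(a, axis, None, out, keepdims, initial, where)
ValueError: zero-size array to reduction operation minimum which has no identity
```

The brush hangs upright in the fork. Next, the far side of the lid.

apply_moves:
  commands:
    - [-0.09, 0.9, 0, 0]
    - [-0.09, 0.9, 0, 0]
    - [-0.09, 0.9, 0, 0]
    - [-0.09, 0.9, 0, 0]
    - [-0.09, 0.9, 0, 0]

```text
clock: 16.9
eef_pos: [0.5978, 0.1009, 0.2634]
tool_rot: [-0.085, 0.996, -0.0, -0.0]
ft_force: [1.2, 0.4, 0.6]
grip_width: 0.0
grasp_force: 0.0
```

apply_moves:
  commands:
    - [-0.09, 0.9, 0, 0]
    - [-0.09, 0.9, 0, 0]
    - [-0.09, 0.9, 0, 0]
    - [-0.09, 0.9, 0, 0]
    - [-0.09, 0.9, 0, 0]

```text
clock: 17.32
eef_pos: [0.5915, 0.1913, 0.2634]
tool_rot: [-0.085, 0.996, -0.0, -0.0]
ft_force: [-0.1, 0.0, -0.1]
grip_width: -0.0001
grasp_force: 0.0
```

apply_moves:
  commands:
    - [-0.09, 0.9, 0, 0]
    - [-0.09, 0.9, 0, 0]
    - [-0.09, 0.9, 0, 0]
    - [-0.09, 0.9, 0, 0]
    - [-0.09, 0.9, 0, 0]

```text
clock: 17.73
eef_pos: [0.5852, 0.2815, 0.2634]
tool_rot: [-0.085, 0.996, -0.0, -0.0]
ft_force: [0.5, 0.0, -0.5]
grip_width: -0.0001
grasp_force: 0.0
```

apply_moves:
  commands:
    - [-0.09, 0.9, 0, 0]
    - [0, 0, 0, 0]
    - [0, 0, 0, 0]
    - [0, 0, 0, 0]
    - [0, 0, 0, 0]

```text
clock: 18.15
eef_pos: [0.5838, 0.2985, 0.2636]
tool_rot: [-0.085, 0.996, -0.0, -0.0]
ft_force: [1.1, 0.1, -0.0]
grip_width: 0.0002
grasp_force: 0.0
```

```bash
cat > su.py <<'E'
from h import *
def su(p):
    th=np.radians(9.8);H=np.array([.5013,.286,.087]);d=np.array(p)-H
    return np.array([d[0]*np.cos(th)+d[1]*np.sin(th),-d[0]*np.sin(th)+d[1]*np.cos(th),d[2]])
E
python3 - <<'E'
from su import *
o=bot.get_obs(); print(o["eef_pos"],o["clock"],o["grip_width"],"s,v,h of TCP",su(o["eef_pos"]).round(4))
ims=[]
for n in("wrist","scene"):
    c=bot.camera(n); np.savez(n+"7.npz",**c); ims.append(c["image"])
cv2.imwrite("pics/w7.png",np.hstack([ims[0][60:420,80:480],cv2.resize(ims[1][80:230,290:456],(398,360))]))
E
```

```text
[0.5837986  0.29847368 0.26362741] 18.15 0.00019407659028061733 s,v,h of TCP [ 0.0834 -0.0018  0.1766]
```

View pics/w7.png

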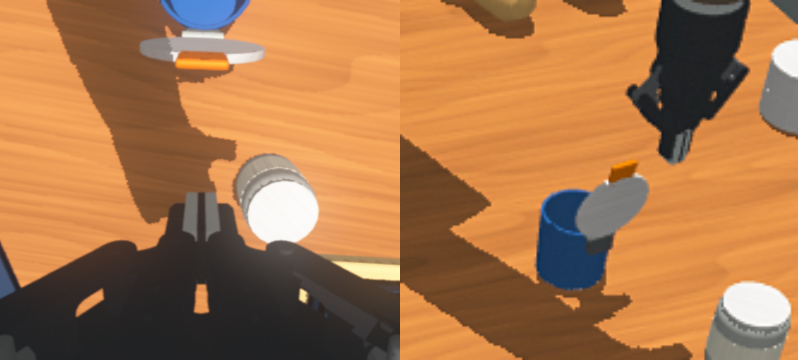

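Wrist view: the tab is square to the fingers, both at column 202 of the crop. Scene view: the gripper is behind the lid, clear of the tin. I'll go down and push.

apply_moves:
  commands:
    - [0, 0, 0.8, 0]
    - [0, 0, 0.9, 0]
    - [0, 0, 0.9, 0]
    - [0, 0, 0.8, 0]
    - [0, 0, 0.4, 0]

```text
clock: 18.67
eef_pos: [0.5827, 0.2985, 0.1854]
tool_rot: [-0.085, 0.996, -0.001, -0.002]
ft_force: [-0.2, -0.4, 0.1]
grip_width: 0.0004
grasp_force: 0.0
```

apply_moves:
  commands:
    - [0.4, 0, 0, 0]
    - [0.5, 0, 0, 0]
    - [0.5, 0, 0, 0]
    - [0.5, 0, 0, 0]
    - [0.5, 0, 0, 0]

```text
clock: 19.08
eef_pos: [0.5361, 0.2911, 0.1883]
tool_rot: [-0.085, 0.996, 0.0, 0.0]
ft_force: [0.5, -0.3, 0.1]
grip_width: -0.0003
grasp_force: 0.0
```

apply_moves:
  commands:
    - [0.5, 0, 0, 0]
    - [0.5, 0, 0, 0]
    - [0.5, 0, 0, 0]
    - [0.5, 0, 0, 0]
    - [0.5, 0, 0, 0]

```text
clock: 19.5
eef_pos: [0.4873, 0.2828, 0.1886]
tool_rot: [-0.085, 0.996, 0.0, 0.001]
ft_force: [0.8, 0.7, -0.4]
grip_width: 0.0001
grasp_force: 0.4
```

```bash
python3 - <<'E'
from su import *
o=bot.get_obs(); print(o["clock"],o["ft_force"],(su(o["eef_pos"])*1e3+[-11,0,-22]).round(1))
E
```

```text
19.5 [ 0.75713255  0.69170075 -0.35809953] [-25.3  -0.8  79.6]
```

apply_moves:
  commands:
    - [0.6, 0, 0.1, 0]
    - [0.55, 0, 0.22, 0]
    - [0.55, 0, 0.22, 0]
    - [0.45, 0, 0.43, 0]
    - [0.45, 0, 0.43, 0]

```text
clock: 19.92
eef_pos: [0.4363, 0.2743, 0.1608]
tool_rot: [-0.085, 0.996, 0.001, 0.002]
ft_force: [1.8, 0.1, 0.5]
grip_width: 0.0001
grasp_force: 0.3
```

apply_moves:
  commands:
    - [0.26, 0, 0.5, 0]
    - [0.26, 0, 0.5, 0]
    - [0.11, 0, 0.45, 0]
    - [0.1, 0, 0.45, 0]
    - [0, 0, 0, 0]

```text
clock: 20.33
eef_pos: [0.4203, 0.2709, 0.1202]
tool_rot: [-0.086, 0.996, -0.001, -0.001]
ft_force: [-0.4, 0.5, 0.4]
grip_width: -0.0002
grasp_force: 0.0
```

```bash
python3 - <<'E'
from su import *
o=bot.get_obs(); print(o["clock"],o["ft_force"],(su(o["eef_pos"])*1e3+[-11,0,-22]).round(1))
E
```

```text
20.3333 [-0.40676549  0.50286553  0.4395778 ] [-93.4  -1.1  11.2]
```

Now pressing down in small steps.

apply_moves:
  commands:
    - [0, 0, 0.08, 0]
    - [0, 0, 0.08, 0]
    - [0, 0, 0.08, 0]
    - [0, 0, 0, 0]
    - [0, 0, 0, 0]

```text
clock: 20.75
eef_pos: [0.4215, 0.2718, 0.117]
tool_rot: [-0.086, 0.996, 0.0, 0.0]
ft_force: [0.1, -0.3, -1.2]
grip_width: -0.0003
grasp_force: 0.0
```

apply_moves:
  commands:
    - [0, 0, 0.04, 0]
    - [0, 0, 0.03, 0]
    - [0, 0, 0, 0]
    - [0, 0, 0, 0]
    - [0, 0, 0, 0]

```text
clock: 21.17
eef_pos: [0.4212, 0.2717, 0.1155]
tool_rot: [-0.086, 0.996, 0.0, 0.0]
ft_force: [-0.3, 0.3, 0.2]
grip_width: 0.0001
grasp_force: 0.1
```

apply_moves:
  commands:
    - [0, 0, 0.03, 0]
    - [0, 0, 0.03, 0]
    - [0, 0, 0, 0]
    - [0, 0, 0, 0]
    - [0, 0, 0, 0]

```text
clock: 21.58
eef_pos: [0.4213, 0.2717, 0.115]
tool_rot: [-0.086, 0.996, 0.0, 0.0]
ft_force: [-1.1, -0.8, 6.2]
grip_width: 0.0003
grasp_force: 2.7
```

apply_moves:
  commands:
    - [0, 0, 0.03, 0]
    - [0, 0, 0.02, 0]
    - [0, 0, 0, 0]
    - [0, 0, 0, 0]
    - [0, 0, 0, 0]

```text
clock: 22.0
eef_pos: [0.4213, 0.2718, 0.1148]
tool_rot: [-0.086, 0.996, 0.0, 0.0]
ft_force: [-4.1, -1.3, 12.0]
grip_width: -0.0003
grasp_force: 5.4
```

The lid is firmly down, with the tip at 0.093 and 12 N. Retreating, then a final look.

apply_moves:
  commands:
    - [0, 0, -0.3, 0]
    - [0, 0, -0.8, 0]
    - [0, 0, -0.9, 0]
    - [0, 0, -0.9, 0]
    - [0, 0, -0.9, 0]

```text
clock: 22.42
eef_pos: [0.4211, 0.2716, 0.1899]
tool_rot: [-0.086, 0.996, -0.0, -0.0]
ft_force: [-0.0, -0.2, -0.1]
grip_width: -0.0
grasp_force: 0.0
```

apply_moves:
  commands:
    - [0.9, 0, -0.9, 0]
    - [0.9, 0, -0.9, 0]
    - [0.9, 0, 0, 0]
    - [0.9, 0, 0, 0]
    - [0, 0, 0, 0]

```text
clock: 22.83
eef_pos: [0.3477, 0.2586, 0.2256]
tool_rot: [-0.086, 0.996, -0.0, -0.001]
ft_force: [-0.5, -0.0, 0.3]
grip_width: -0.0002
grasp_force: 0.0
```

```bash
python3 - <<'E'
from h import *
c=bot.camera("scene"); np.savez("scene8.npz",**c); d=bot.camera("top"); print(bot.get_obs()["eef_pos"])
cv2.imwrite("pics/f8.png",np.hstack([cv2.resize(c["image"][130:330,90:460],(500,270)),cv2.resize(d["image"][160:280,140:440],(300,120)).repeat(1,0) if 0 else cv2.copyMakeBorder(d["image"][150:280,140:440],0,140,0,0,0)]))
E
```

```text
[0.35026366 0.25949639 0.22555273]
```

View pics/f8.png

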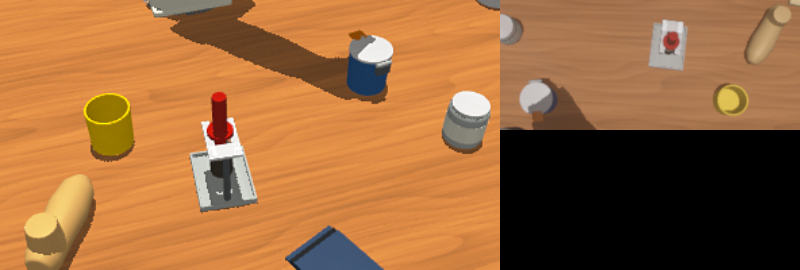

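The final view shows the lid flat on the blue pot (370,50), the brush hanging upright in the fork (220,130), and the last and tin where they started. Handing in.

```bash
python3 -c "
from workcell import bot
print(bot.job_done())"
```

```text
the job is handed in; nothing more can be done
None
```

The brush was dipped about 65 mm below the blue pot's rim and hung by its collar in the fork, then the lid was pushed over and pressed shut with 12 N; the last and tin were not touched, and the job is handed in.

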